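# Free the pawl of the box press and lower its plate

## Task

The weighted plate of the box press has to come down on the gift box that waits under it, so that the glued lid can set. Take the release rod, reach through the window of the guard with its steel end under the free end of the ratchet pawl, lift the pawl out of the wheel with a light hand (it is sprung and soon meets its stop: do not force it or the guard) and keep it clear while the damped plate sinks by itself until it rests on the box. Then let the pawl drop back into the wheel and lay the rod on the counter clear of the press; touch the press with nothing but the rod, do not shift the box, and leave the other things on the counter where they are.

Things in the scene. Friction and masses are not known exactly. Their poses are not given: they have to be found in the camera images.
- release_rod: Release rod: black rubber handle 75 mm long, 16 wide, 20 high, then a round steel shank 8 mm thick, 55 long; 60 g. Origin on the handle's underside, 60 mm from the butt and 15 mm from the shank end of the handle: grip across it here, firmly (40 N or more). x runs along the rod to the steel tip (70 mm away), z up; the rod's centre line is 10 mm above the origin.
- rod_tip (a point): The very end of the rod's steel shank, on its centre line.
- press: Grey bench press, fixed base 150 x 150 mm. Its frame: origin at counter height under the ram, front towards -x, y to the left, z up; lengths in mm. Wooden bed 22 up. A gear head (x -31 to 80, y -50 to 40, z 132 to 222) is clamped on the column behind, each time at another height, up to 14 mm above or below these z. Its front carries ratchet wheel, pawl and guard, its +y side the damper.
- guard_spot (a point): Middle of the guard's window if the head were at its middle height (x -56, y -65, z 194; a point fixed to the base). The guard is a steel frame 3 mm thick in x before the pawl's free end: window y -80 to -50, z 178 to 211; sill plate below down to 152; top bar 211 to 216 with nothing above it. It really stands up to 14 mm higher or lower: touch it (say the top bar, from above) to find out.
- pawl_spot (a point): Lift point if the head were at its middle height: flat underside of the pawl, 80 mm from its pivot (x -40, y -63, z 191; fixed to the base). The real one is as much higher or lower as the guard. The rod enters the window between the sill (178) and the pawl (191), 13 mm of room for 8; behind the pawl the way is open for another 60 mm.
- pawl_pivot (a point): Pivot of the pawl if the head were at its middle height (x -40, y +17, z 194; fixed to the base). The pawl is a steel bar 10 mm thick in x, 8 high, lying level from here towards -y over the wheel to a rounded free end at y -83; its nose hooks down into the teeth. Raising its free end 13 mm frees the wheel; less than 2 mm later it meets a rigid stop pin.
- press_ram: The weighted plate, 84 x 112 mm, with its square ram. Origin: centre of the plate's underside. It hangs on one of the wheel's teeth (6 mm of height apart) some 25 to 65 mm over the box and, with the pawl clear, sinks by itself at 15 to 25 mm/s until it rests on the box, 56 mm up. A pawl let go early catches the next tooth and can be lifted again.
- gift_box: Cardboard gift box 62 x 110 x 34 mm on the bed under the plate; origin in the middle of its underside. (On forces: the pawl's free end takes 3 to 6 N to lift while the load pinches its nose, then 3 N against its spring; at the stop the force climbs steeply. 6 to 7 N shows the stop; over 10 N is forcing it.)
- spool: Bystander: ribbon spool, disc 69 mm across, 20 mm high; origin in the middle of its underside.
- bell: Bystander: counter bell, dome 64 mm across, 47 mm high; origin in the middle of its underside.
- dish: Bystander: white ramekin of beans, 68 mm across, 42 mm high; origin in the middle of its underside.
- cup: Bystander: small white cup with an ear, 60 x 77 mm, 52 mm high; origin in the middle of its underside.
- tin_tall: Bystander: round cocoa tin, 68 mm across, 85 mm high; origin in the middle of its underside.
- tin_short: Bystander: round cocoa tin, 62 mm across, 75 mm high; origin in the middle of its underside.
- nib_mill: Obstacle: hand mill, fixed, a wooden box 140 mm square and 131 high set cornerwise to the robot, its middle about 30 mm beyond the origin away from the robot, with a dome and a crank reaching out 110 mm to 263 mm high; carry things over or round it.
Mind the look-alikes: they are no part of the job. Of the things shaped like the release_rod, the black one is meant.

How it is judged (in metres and radians):
On the way, in this order (a step that is already met when the one before it is completed fails the run):
1. the rod holds the pawl clear and the plate sinks (linear speed of press_ram above 0.006 m/s and contact force between release_rod and press above 0.5 N), for 0.2 s.
2. the plate has come down on the box (z of press_ram in the frame of press below 0.0585 m), for 0.2 s.
At the end, for the whole second after the job is handed in: the plate rests on the box (its underside below 58.5 mm in the press's frame), the rod lies still on the counter (origin under 22, tip under 16 mm high), over 95 mm from the press axis and not touching the press, which leaves the pawl sprung back; the box is within 6 mm of its start (z of press_ram in the frame of press below 0.0585 m and height (world z) of release_rod below 0.022 m and height (world z) of rod_tip below 0.016 m and horizontal distance between release_rod and press above 0.095 m and contact force between release_rod and press below 0.05 N and linear speed of release_rod below 0.02 m/s and distance of gift_box from where it was at the start of the episode below 0.006 m).
It fails at once if the rod is forced against the press with over 10 N (contact force between release_rod and press above 10 N).
It fails at once if the robot itself touches the press or the box (contact force between any of the fingers, the arm and press above 0.5 N or contact force between any of the fingers, the arm and gift_box above 0.5 N).
It fails at once if the gift box is shifted by over 8 mm (distance of gift_box from where it was at the start of the episode above 0.008 m).
It fails at once if a bystander is moved by over 20 mm or tipped (distance of any of spool, bell, dish, cup, tin_tall, tin_short from where it was at the start of the episode above 0.02 m or angle between any of spool, bell, dish, cup, tin_tall, tin_short's own z axis and vertical above 0.4 rad).
It also fails if it takes over 72 s, if anything falls off the work surface, if the arm or the gripper's body presses on something with over 40 N, if the wrist force passes 120 N, or if a joint passes its speed limit or range.

## Robot

A 6-joint arm with a two-finger parallel gripper is mounted at the origin on a cart in front of the work surface, level with it; the furniture and walls round the work are solid. World frame = base frame: x ahead of the robot, y to its left, z up, the work surface at z = 0. Lengths are in mm, angles in rad, forces in N, time in s.
With the tool pointing down it reaches from about 275 to 1000 mm from the base axis. Payload 8.4 kg.
Tool frame: the origin (TCP) lies midway between the tips of the shut fingers; the grasp point (between the pads) lies 19 mm behind it; z points along the fingers, y is the line along which they close (so a half turn about z gives the same grasp; the last joint's range is limited). The gripper opens to 85 mm and grips with 20 to 120 N. Pads are 22 mm wide; open, the fingers measure 114 mm over their backs; the gripper's body (76 mm by 85 mm) begins 54 mm behind the grasp point. The pads swing forward as they close: fully open they stand 13 mm farther back than shut.
Start: joints at [1.152, 0.353, 1.633, -0, 1.155, -0.002], TCP at [253.022, 571.496, 231.281] pointing down, gripper open.
Joint ranges: [-2.63, 2.63], [-0.92, 2.1], [0.06, 2.66], [-1.3, 4.44], [0, 2.69], [-3.02, 3.02]. Speed limits (rad/s): [2.22, 2.22, 2.79, 3.14, 3.14, 3.14].

## Interface

Orientations are given as [roll, pitch, yaw] about the fixed x, y, z axes, in that order (R = Rz(yaw) Ry(pitch) Rx(roll)).
In Python, from rig import monitor, imaging, r gives the robot as it stands.
- The arm moves only by the tool drive_tool, never from a script. Its argument "plan" is a list of rows, each an object of numbers: "x", "y", "z": the shift along the tool's x, y, z in units of 50 mm (1.0 is 50 mm); "ax", "ay", "az": the turn, a rotation vector about the tool's x, y, z in units of 6 degrees (1.0 is 6 degrees); "hand": the finger opening in mm, from 0 to 85.4. In form: [{"x": .., "y": .., "z": .., "ax": .., "ay": .., "az": .., "hand": ..}, ...]. A call has 1 to 8 rows; each row is the pose to reach, as a shift and turn from the pose commanded when the call began, along the tool's axes at that moment; what a row does not reach only later rows make up. A row lasts 1/10 s, in which the tool goes at most 50 mm and 8.59 degrees, less where a joint would pass 70% of its speed; a pose out of reach is approached as far as the arm can. A call with a gripper value outside its range is refused whole. The fingers move at their own pace and stop on an object; "grip_force" is the grip in N (left out, the last holds). Time passes only in rows, so rows that repeat a pose let the fingers close. It gives the time, the measured TCP pose, the force, the opening and the grip force at its end, in the units of the state.
- monitor.sense(): the state, without advancing time (a new reading comes with each control period).
- imaging.grab_frame(name): name is "side" or "top"; returns the picture (384x512x3 uint8, red, green, blue); there is no depth.
- imaging.camera_info(name): a dict with "mtx" (3x3 intrinsics, pixels), "R" (3x3) and "t" (3): a world point X has camera coordinates R X + t. Camera axes: x right, y down, z forward; pixel columns grow to the right and rows downward; lengths in mm; the calibration is good to about 2 mm. A picture is of the moment at which its call begins. camera_info takes no time and is no camera call.
- r.sign_off(): hands the job in; it is judged then, once.
The state is a dict: "clock": time; "qpos": joint angles; "qvel": joint speeds; "joint_efforts": joint torques, N m; "eef_pos": TCP position; "tcp_rot": TCP orientation; "contact_force": force on the tool from outside, world axes, zero at the start; "wrist_torque": the same for the moment, N m; "opening": opening from 0.0 (shut) to 1.0 (fully open); "grasp_force": force on a finger pad.
Only numpy, scipy, OpenCV 4.12 (cv2) and the standard library are available. Lean on these libraries where they do the work, as an engineer would, in place of code of your own. Each camera call takes 0.05 s, during which the arm holds its last target. There are 200 camera calls.

## Working session

There is one attempt and no reset: what is moved stays moved. The work goes in short steps, Python scripts to look and compute and a tool call to move; the robot and the scene stay as the last step left them, time stands still between calls to the robot, and variables do not carry over. Pictures are saved under pics/ and viewed, at most 10 in all, crops included, and the job is handed in when it is done.

Besides the shell and the picture viewer there is one more tool, called after "Call:" as name(argument=value, ...), one argument or row to a line, values as JSON. drive_tool: Moves the arm, as the interface text tells. Its arguments: {"type":"object","properties":{"plan":{"type":"array","items":{"type":"object","properties":{"x":{"type":"number"},"y":{"type":"number"},"z":{"type":"number"},"ax":{"type":"number"},"ay":{"type":"number"},"az":{"type":"number"},"hand":{"type":"number"}}}},"grip_force":{"type":"number"}},"required":["plan"]}

```bash
mkdir -p pics; ls; python3 - <<'E'
from rig import monitor, imaging, r
import cv2
for n in("side","top"):
    im=imaging.grab_frame(n); cv2.imwrite(f"pics/{n}0.png",cv2.resize(im[:,:,::-1],(800,600),interpolation=cv2.INTER_CUBIC)); cv2.imwrite(f"{n}0_raw.png",im[:,:,::-1])
    c=imaging.camera_info(n); print(n,c, -c["R"].T@c["t"])
print(monitor.sense())
E
```

```text
pics
side {'mtx': array([[415.00023738,   0.        , 255.92947258],
       [  0.        , 415.00023738, 189.81720077],
       [  0.        ,   0.        ,   1.        ]]), 'R': array([[ 0.84087746, -0.54062922,  0.02539966],
       [-0.23231729, -0.40292964, -0.88525498],
       [ 0.48882899,  0.73849018, -0.46441197]]), 't': array([-494.75869925,  227.53872105, 1102.93768411])} [ -70.25529623 -990.30756493  726.21394595]
top {'mtx': array([[441.58089265,   0.        , 252.91921179],
       [  0.        , 441.58089265, 190.47596766],
       [  0.        ,   0.        ,   1.        ]]), 'R': array([[ 0.01163641, -0.99986539,  0.01156743],
       [-0.99767958, -0.0123855 , -0.06694817],
       [ 0.06708243, -0.01076155, -0.9976894 ]]), 't': array([ -83.18050419,  543.02180056, 1402.42208837])} [ 448.65180775  -61.35147748 1436.49815096]
{'clock': 0.1, 'qpos': array([ 1.15160884e+00,  3.53568668e-01,  1.63407296e+00, -5.19384971e-05,
        1.15521453e+00, -2.39759350e-03]), 'qvel': array([-0.00083685, -0.00043915,  0.00042808, -0.00046576, -0.00047455,
        0.0004014 ]), 'joint_efforts': array([ 1.90066285e-04, -6.06360340e+01, -3.42821431e+01,  1.63754844e-04,
        3.85961845e-03, -5.84641796e-06]), 'eef_pos': array([252.85158264, 571.08813907, 230.63749787]), 'tcp_rot': array([-3.14032904e+00,  4.44615427e-05,  2.72482378e+00]), 'contact_force': array([-0.62012173, -0.42577155,  0.13437752]), 'wrist_torque': array([-0.022178  , -0.03151485, -0.01189149]), 'grasp_force': 0.0, 'opening': 1.0029979241338847}
```

View pics/side0.png

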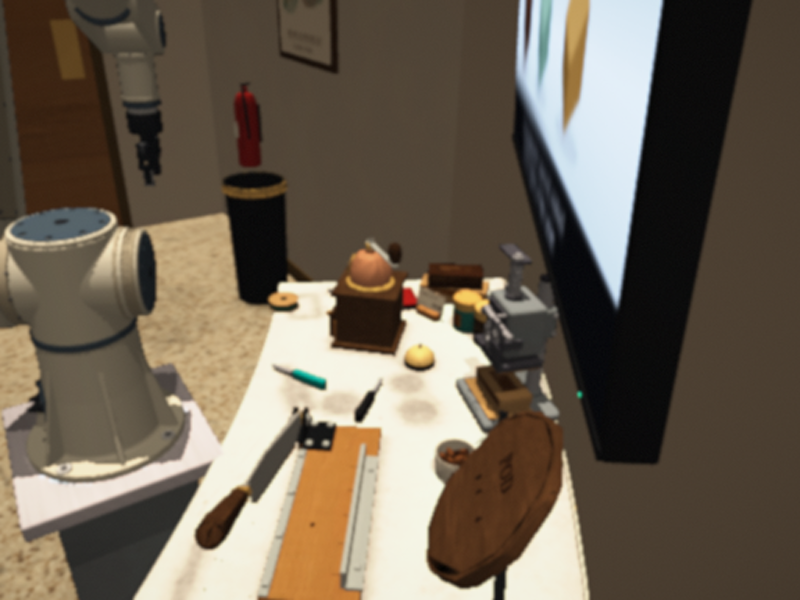

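View pics/top0.png

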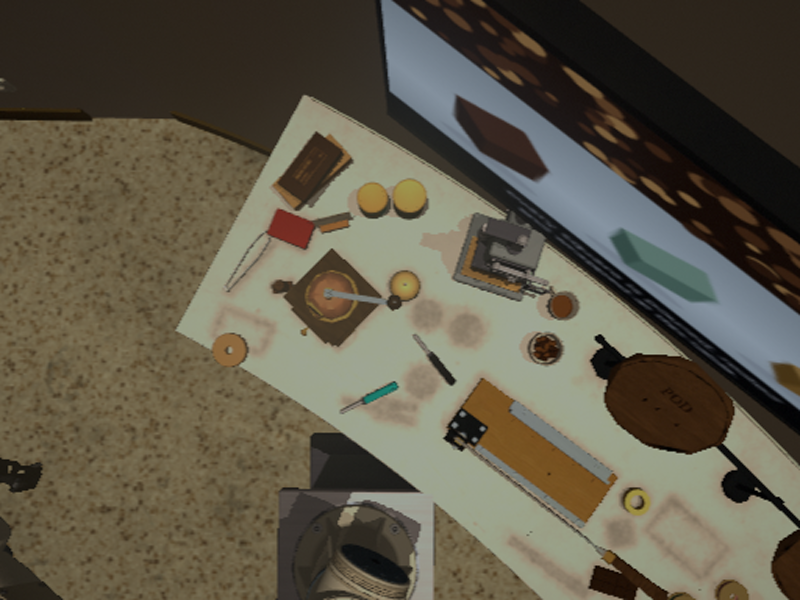

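The top view shows the black-handled rod at about (434,358), with its steel tip up-left at (415,336). The teal look-alike is at (370,397), the press at (500,255), the mill at (333,297), the cup at (563,305) and the dish at (545,348). I'll enlarge the press and rod in both views.

```bash
cat > h.py <<'E'
import numpy as np, json
from rig import monitor, imaging, r
C={n:imaging.camera_info(n) for n in("side","top")}
def ray(n,uv,z):
    c=C[n];R=c["R"];o=-R.T@c["t"];d=R.T@np.linalg.inv(c["mtx"])@np.array([uv[0],uv[1],1.]);return o+d*(z-o[2])/d[2]
def proj(n,X):
    c=C[n];p=c["mtx"]@(c["R"]@np.asarray(X,float)+c["t"]);return p[:2]/p[2]
E
python3 - <<'E'
import cv2,numpy as np
t=cv2.imread("top0_raw.png");s=cv2.imread("side0_raw.png")
a=cv2.resize(t[125:255,255:385],(600,600),interpolation=cv2.INTER_CUBIC)
cv2.imwrite("pics/topcrop.png",a)
b=cv2.resize(s[150:275,220:365],(696,600),interpolation=cv2.INTER_CUBIC)
cv2.imwrite("pics/sidecrop.png",b)
E
```

```text
(no output)
```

View pics/topcrop.png

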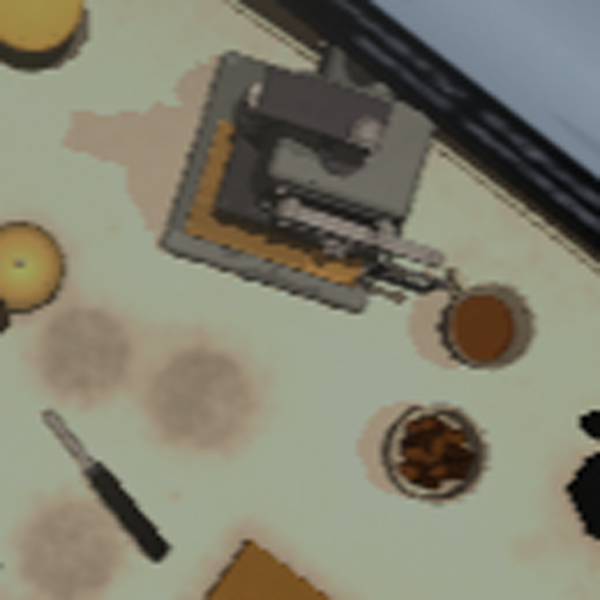

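View pics/sidecrop.png

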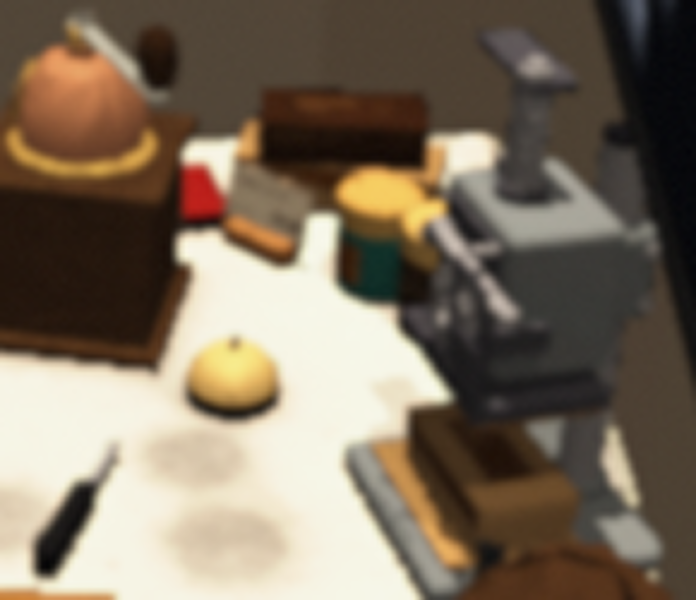

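Two rod-shaped things: the black one (top 434,358) and the teal one (top 370,397). The crop confirms the black rubber handle with a bare steel shank, so that is the release rod. Next I'll compute the poses.

```bash
python3 - <<'E'
from h import *
from scipy.optimize import least_squares
T=lambda u,v:(255+u/4.615,125+v/4.615); S=lambda u,v:(220+u/4.8,150+v/4.8)
# robust: black handle mask in top & side
for nm,n,p in [("butt","top",T(162,554)),("hfront","top",T(93,468)),("tip","top",T(47,411)),("tipS","side",S(115,447)),("buttS","side",S(45,560)),("hfS","side",S(92,485))]:
    print(nm,ray(n,p,10).round(1))
obs=[("top",T(163,245),(-75,75),'b'),("top",T(225,55),(75,75),'b'),("top",T(360,311),(-75,-75),'b'),
("side",S(348,455),(-75,75),'b'),
("top",T(402,217),(-31,-50),'h'),
("side",S(507,243),(-31,-50),'h'),("side",S(630,228),(80,-50),'h'),("side",S(450,172),(-31,40),'h')]
def f(p):
    x,y,a,hb,dz=p;c,s=np.cos(a),np.sin(a);o=[]
    for n,uv,q,k in obs:
        X=[x+c*q[0]-s*q[1],y+s*q[0]+c*q[1],hb if k=='b' else 222+dz]
        o+=list(proj(n,X)-uv)
    return np.array(o)
s=least_squares(f,[800,-180,-.32,10,0],loss='soft_l1')
print(s.x.round(3));print(f(s.x).reshape(-1,2).round(1))
x,y,a,hb,dz=s.x;c,si=np.cos(a),np.sin(a)
for q in [(-56,-65),(-40,-63),(-40,17)]:print(q,x+c*q[0]-si*q[1],y+si*q[0]+c*q[1])
for nm,uv,z in [("cup",T(485,325),52),("dish",T(435,452),42),("bell",T(18,265),30)]:print(nm,ray("top",uv,z).round())
# overlay
import cv2
im=cv2.imread("side0_raw.png")[150:275,220:365];im=cv2.resize(im,(696,600),interpolation=cv2.INTER_CUBIC)
def P(q):
    v=proj("side",[x+c*q[0]-si*q[1],y+si*q[0]+c*q[1],q[2]]);return tuple(int(k) for k in ((v-[220,150])*4.8))
def L(a_,b_,col):cv2.line(im,P(a_),P(b_),col,1)
Y=[-80,-50]
w=lambda z:z+dz
for z in(152,178,211,216):L((-57,-80,w(z)),(-57,-50,w(z)),(0,0,255))
for yy in(-80,-50):L((-57,yy,w(152)),(-57,yy,w(216)),(0,0,255))
L((-45,17,w(198)),(-45,-83,w(198)),(0,255,0));L((-45,17,w(190)),(-45,-83,w(190)),(0,255,0))
for z in(132,222):
    L((-31,-50,w(z)),(-31,40,w(z)),(255,0,0));L((-31,-50,w(z)),(80,-50,w(z)),(255,0,0))
cv2.imwrite("pics/ov.png",cv2.resize(im[150:480,330:696],(732,600),interpolation=cv2.INTER_CUBIC))
E
```

```text
butt [ 370.3 -198.3   10. ]
hfront [ 429.4 -149.7   10. ]
tip [ 468.8 -117.2   10. ]
tipS [ 467.6 -121.3   10. ]
buttS [ 375.4 -196.2   10. ]
hfS [ 435.1 -148.1   10. ]
[ 630.844 -287.27    49.931    5.746   -4.263]
[[-1.9  0.6]
 [-0.1 -1. ]
 [-1.2  2. ]
 [-3.  -0.3]
 [ 0.9  0. ]
 [ 0.8  0.9]
 [15.3  0. ]
 [ 0.1 -0.3]]
(-56, -65) 556.5893960296625 -330.2494485116258
(-40, -63) 572.3576618560433 -333.6201743724149
(-40, 17) 598.6555527561625 -258.06608160302596
cup [ 530. -414.   52.]
dish [ 443. -382.   42.]
bell [569. -95.  30.]
```

View pics/ov.png

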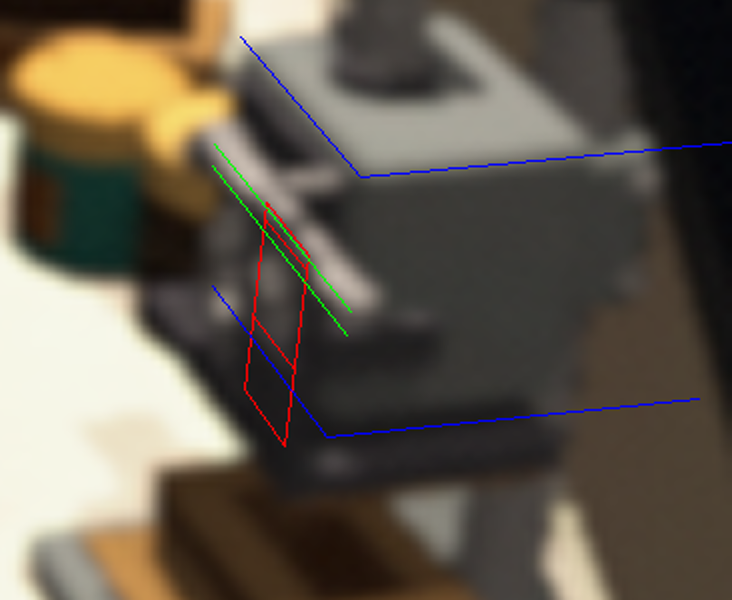

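The rod position agrees between the two views to within 5 mm. The press fit was spoiled by a mislabelled rear head corner, so I'll refit with the base corners and the pawl bar ends. The light bar in the side overlay, from (210,135) to (372,295), is the pawl.

```bash
python3 - <<'E'
from h import *
from scipy.optimize import least_squares
T=lambda u,v:(255+u/4.615,125+v/4.615); S=lambda u,v:(220+u/4.8,150+v/4.8)
obs=[("top",T(163,245),(-75,75,0),0),("top",T(225,55),(75,75,0),0),("top",T(360,311),(-75,-75,0),0),("side",S(348,455),(-75,75,8),0),
("top",T(443,257),(-40,-83,198),1),("side",S(516,297),(-40,-83,195),1),("side",S(435,217),(-40,20,195),1),("top",T(278,205),(-40,20,198),1)]
def f(p):
    x,y,a,dz=p;c,s=np.cos(a),np.sin(a);o=[]
    for n,uv,q,k in obs:
        o+=list(proj(n,[x+c*q[0]-s*q[1],y+s*q[0]+c*q[1],q[2]+k*dz])-uv)
    return np.array(o)
s=least_squares(f,[630,-287,-.32,0],loss='soft_l1')
print(s.x.round(3));print(f(s.x).reshape(-1,2).round(1))
x,y,a,dz=s.x;c,si=np.cos(a),np.sin(a)
for q in [(-56,-65),(-40,-63),(-60,-65),(-95,-65),(-180,-65)]:print(q,round(x+c*q[0]-si*q[1],1),round(y+si*q[0]+c*q[1],1))
# rod dir
d=np.array([468.5-372,-118.5+197.5]);print("rod yaw",np.arctan2(d[1],d[0]),np.linalg.norm(d))
E
```

```text
[ 6.29568e+02 -2.87888e+02 -3.35000e-01  6.43900e+00]
[[-1.9  1.2]
 [-0.1 -0.3]
 [-1.4  2.5]
 [-3.2 -0.7]
 [ 1.2 -0.7]
 [-0.3  2.4]
 [ 1.9 -0.4]
 [ 2.4 -1.9]]
(-56, -65) 555.3 -330.9
(-40, -63) 571.1 -334.3
(-60, -65) 551.5 -329.6
(-95, -65) 518.5 -318.1
(-180, -65) 438.2 -290.2
rod yaw 0.6860115983459126 124.71266976534501
```

```bash
cat >> h.py <<'E'
from scipy.spatial.transform import Rotation as Ro
def go(p,yaw,pitch=0,roll=np.pi):
    s=monitor.sense();A=Ro.from_euler('xyz',s['tcp_rot']);B=Ro.from_euler('xyz',[roll,pitch,yaw])
    d=A.inv().apply(np.array(p)-s['eef_pos'])/50;w=(A.inv()*B).as_rotvec()/np.radians(6)
    print("xyz",d.round(3),"axyz",w.round(2),"| rows>=",np.ceil(max(np.linalg.norm(d),np.linalg.norm(w)*6/8.59)))
def st():
    s=monitor.sense();print({k:np.round(s[k],3).tolist() for k in('clock','eef_pos','tcp_rot','contact_force','opening','qpos')})
E
python3 -c "
from h import *
go([417.5,-160.5,110],.686)
print(ray('top',(213,190),200),ray('top',(253,193),250))"
```

```text
xyz [ -8.934 -12.043   2.428] axyz [-1.000e-02  1.000e-02  1.947e+01] | rows>= 16.0
[531.73916905  37.25546061 200.        ] [521.62217649 -74.44634982 250.        ]
```

Call:
drive_tool(
  plan=[
    {"x": -0.55, "y": -0.75, "z": 0.1, "az": 1.2, "hand": 50},
    {"x": -1.1, "y": -1.5, "z": 0.2, "az": 2.4, "hand": 50},
    {"x": -1.7, "y": -2.25, "z": 0.3, "az": 3.6, "hand": 50},
    {"x": -2.2, "y": -3.0, "z": 0.4, "az": 4.9, "hand": 50},
    {"x": -2.8, "y": -3.75, "z": 0.5, "az": 6.1, "hand": 50},
    {"x": -3.3, "y": -4.5, "z": 0.6, "az": 7.3, "hand": 50},
    {"x": -3.9, "y": -5.25, "z": 0.7, "az": 8.5, "hand": 50},
    {"x": -4.45, "y": -6.0, "z": 0.8, "az": 9.7, "hand": 50},
  ],
)

```text
invalid input
```

```bash
python3 -c "
from h import *
st();go([417.5,-160.5,110],.686)"
```

```text
{'clock': 0.1, 'eef_pos': [252.852, 571.088, 230.637], 'tcp_rot': [-3.14, 0.0, 2.725], 'contact_force': [-0.62, -0.426, 0.134], 'opening': 1.003, 'qpos': [1.152, 0.354, 1.634, -0.0, 1.155, -0.002]}
xyz [ -8.934 -12.043   2.428] axyz [-1.000e-02  1.000e-02  1.947e+01] | rows>= 16.0
```

Call:
drive_tool(
  plan=[
    {"x": -0.55, "y": -0.75, "z": 0.1, "ax": 0, "ay": 0, "az": 1.2, "hand": 50},
    {"x": -1.1, "y": -1.5, "z": 0.2, "ax": 0, "ay": 0, "az": 2.4, "hand": 50},
    {"x": -1.7, "y": -2.25, "z": 0.3, "ax": 0, "ay": 0, "az": 3.6, "hand": 50},
    {"x": -2.2, "y": -3.0, "z": 0.4, "ax": 0, "ay": 0, "az": 4.9, "hand": 50},
    {"x": -2.8, "y": -3.75, "z": 0.5, "ax": 0, "ay": 0, "az": 6.1, "hand": 50},
    {"x": -3.3, "y": -4.5, "z": 0.6, "ax": 0, "ay": 0, "az": 7.3, "hand": 50},
    {"x": -3.9, "y": -5.25, "z": 0.7, "ax": 0, "ay": 0, "az": 8.5, "hand": 50},
    {"x": -4.45, "y": -6.0, "z": 0.8, "ax": 0, "ay": 0, "az": 9.7, "hand": 50},
  ],
  grip_force=60,
)

```text
clock: 0.9
eef_pos: [335.0, 205.3, 191.1]
tcp_rot: [3.141, 0.0, 1.704]
contact_force: [1.4, -0.8, -0.8]
opening: 0.588
grasp_force: 0.0
```

```bash
python3 -c "
from h import *
st();go([417.5,-160.5,110],.686)"
```

```text
{'clock': 0.9, 'eef_pos': [334.97, 205.335, 191.079], 'tcp_rot': [3.141, 0.0, 1.704], 'contact_force': [1.433, -0.827, -0.847], 'opening': 0.588, 'qpos': [0.546, 0.032, 2.14, -0.0, 0.969, 0.413]}
xyz [-7.471  0.66   1.622] axyz [ 0.   -0.    9.73] | rows>= 8.0
```

Call:
drive_tool(
  plan=[
    {"x": -0.93, "y": 0.08, "z": 0.2, "ax": 0, "ay": 0, "az": 1.2, "hand": 50},
    {"x": -1.86, "y": 0.16, "z": 0.4, "ax": 0, "ay": 0, "az": 2.4, "hand": 50},
    {"x": -2.8, "y": 0.25, "z": 0.6, "ax": 0, "ay": 0, "az": 3.6, "hand": 50},
    {"x": -3.73, "y": 0.33, "z": 0.8, "ax": 0, "ay": 0, "az": 4.8, "hand": 50},
    {"x": -4.66, "y": 0.41, "z": 1.0, "ax": 0, "ay": 0, "az": 6.1, "hand": 50},
    {"x": -5.6, "y": 0.5, "z": 1.2, "ax": 0, "ay": 0, "az": 7.3, "hand": 50},
    {"x": -6.53, "y": 0.58, "z": 1.4, "ax": 0, "ay": 0, "az": 8.5, "hand": 50},
    {"x": -7.47, "y": 0.66, "z": 1.62, "ax": 0, "ay": 0, "az": 9.73, "hand": 50},
  ],
)

```text
clock: 1.7
eef_pos: [419.2, -160.4, 109.9]
tcp_rot: [3.141, -0.0, 0.684]
contact_force: [1.6, 1.1, 0.4]
opening: 0.587
grasp_force: 0.0
```

```bash
python3 -c "
from h import *
import cv2
st();go([417.5,-160.5,3],.686)
im=imaging.grab_frame('side')[:,:,::-1]
cv2.imwrite('side1_raw.png',im)
st()"
```

```text
{'clock': 1.7, 'eef_pos': [419.158, -160.404, 109.875], 'tcp_rot': [3.141, -0.0, 0.684], 'contact_force': [1.612, 1.119, 0.404], 'opening': 0.587, 'qpos': [-0.369, 0.252, 2.107, 0.0, 0.783, 0.517]}
xyz [-0.027 -0.02   2.137] axyz [ 0.   -0.   -0.01] | rows>= 3.0
{'clock': 1.75, 'eef_pos': [421.254, -165.836, 109.044], 'tcp_rot': [3.138, 0.0, 0.676], 'contact_force': [2.229, -2.972, 0.172], 'opening': 0.585, 'qpos': [-0.377, 0.257, 2.102, -0.003, 0.78, 0.52]}
```

Call:
drive_tool(
  plan=[
    {"x": 0, "y": 0, "z": 0.4, "ax": 0, "ay": 0, "az": 0, "hand": 50},
    {"x": 0, "y": 0, "z": 0.8, "ax": 0, "ay": 0, "az": 0, "hand": 50},
    {"x": 0, "y": 0, "z": 0.8, "ax": 0, "ay": 0, "az": 0, "hand": 50},
    {"x": 0, "y": 0, "z": 0.8, "ax": 0, "ay": 0, "az": 0, "hand": 50},
  ],
)

```text
clock: 2.15
eef_pos: [418.8, -158.1, 70.3]
tcp_rot: [-3.14, 0.001, 0.69]
contact_force: [0.7, -0.2, 0.4]
opening: 0.585
grasp_force: 0.0
```

```bash
python3 -c "
from h import *
st();go([417.5,-160.5,3],.686)
"
```

```text
{'clock': 2.15, 'eef_pos': [418.828, -158.068, 70.264], 'tcp_rot': [-3.14, 0.001, 0.69], 'contact_force': [0.708, -0.156, 0.369], 'opening': 0.585, 'qpos': [-0.364, 0.323, 2.133, 0.0, 0.687, 0.516]}
xyz [-0.051  0.022  1.345] axyz [-0.01  0.01  0.04] | rows>= 2.0
```

Call:
drive_tool(
  plan=[
    {"x": -0.05, "y": 0.02, "z": 0.4, "ax": 0, "ay": 0, "az": 0, "hand": 50},
    {"x": -0.05, "y": 0.02, "z": 0.8, "ax": 0, "ay": 0, "az": 0, "hand": 50},
    {"x": -0.05, "y": 0.02, "z": 1.1, "ax": 0, "ay": 0, "az": 0, "hand": 50},
    {"x": -0.05, "y": 0.02, "z": 1.28, "ax": 0, "ay": 0, "az": 0, "hand": 50},
    {"x": -0.05, "y": 0.02, "z": 1.33, "ax": 0, "ay": 0, "az": 0, "hand": 50},
    {"x": -0.05, "y": 0.02, "z": 1.33, "ax": 0, "ay": 0, "az": 0, "hand": 50},
  ],
)

```text
clock: 2.75
eef_pos: [418.2, -160.6, 4.2]
tcp_rot: [3.141, -0.0, 0.69]
contact_force: [-0.3, 0.1, 1.4]
opening: 0.589
grasp_force: 0.0
```

```bash
python3 -c "
from h import *
import cv2
st()
a=imaging.grab_frame('side')[:,:,::-1][190:300,190:320]
b=imaging.grab_frame('top')[:,:,::-1][195:265,240:330]
a=cv2.resize(a,(520,440),interpolation=3);b=cv2.resize(b,(566,440),interpolation=3)[:, :280*2]
cv2.imwrite('pics/g1.png',cv2.resize(np.hstack([a,b]),(800,326)))
"
```

```text
{'clock': 2.75, 'eef_pos': [418.221, -160.623, 4.208], 'tcp_rot': [3.141, -0.0, 0.69], 'contact_force': [-0.319, 0.053, 1.394], 'opening': 0.589, 'qpos': [-0.37, 0.457, 2.159, -0.0, 0.525, 0.51]}
```

View pics/g1.png

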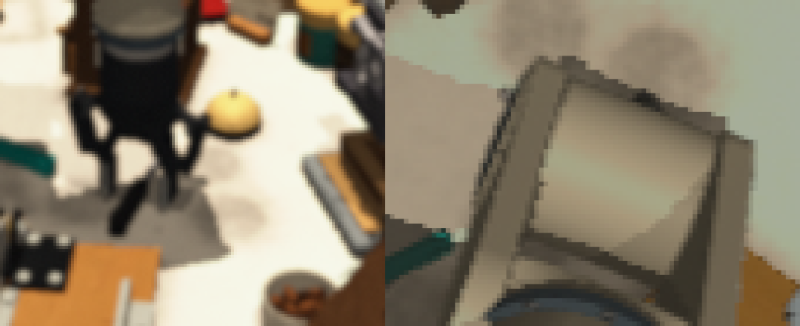

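The side view shows the black handle butt at (125,210), between the two open fingers at (105,190) and (175,190). Closing now.

Call:
drive_tool(
  plan=[
    {"x": 0, "y": 0, "z": 0, "ax": 0, "ay": 0, "az": 0, "hand": 5},
    {"x": 0, "y": 0, "z": 0, "ax": 0, "ay": 0, "az": 0, "hand": 5},
    {"x": 0, "y": 0, "z": 0, "ax": 0, "ay": 0, "az": 0, "hand": 5},
    {"x": 0, "y": 0, "z": 0, "ax": 0, "ay": 0, "az": 0, "hand": 5},
    {"x": 0, "y": 0, "z": 0, "ax": 0, "ay": 0, "az": 0, "hand": 5},
    {"x": 0, "y": 0, "z": 0, "ax": 0, "ay": 0, "az": 0, "hand": 5},
  ],
  grip_force=70,
)

```text
clock: 3.45
eef_pos: [418.1, -160.8, 4.4]
tcp_rot: [3.141, -0.0, 0.69]
contact_force: [-1.5, 0.3, 10.0]
opening: 0.164
grasp_force: 68.7
```

Call:
drive_tool(
  plan=[
    {"x": 0, "y": 0, "z": -0.3, "ax": 0, "ay": 0, "az": 0, "hand": 5},
    {"x": 0, "y": 0, "z": -0.9, "ax": 0, "ay": 0, "az": 0, "hand": 5},
    {"x": 0, "y": 0, "z": -1.7, "ax": 0, "ay": 0, "az": 0, "hand": 5},
    {"x": 0, "y": 0, "z": -2.6, "ax": 0, "ay": 0, "az": 0, "hand": 5},
    {"x": 0, "y": 0, "z": -3.5, "ax": 0, "ay": 0, "az": 0, "hand": 5},
    {"x": 0, "y": 0, "z": -4.4, "ax": 0, "ay": 0, "az": 0, "hand": 5},
    {"x": 0, "y": 0, "z": -4.9, "ax": 0, "ay": 0, "az": 0, "hand": 5},
    {"x": 0, "y": 0, "z": -4.9, "ax": 0, "ay": 0, "az": 0, "hand": 5},
  ],
)

```text
clock: 4.25
eef_pos: [419.8, -161.4, 252.7]
tcp_rot: [3.135, -0.003, 0.69]
contact_force: [0.9, -0.3, -0.5]
opening: 0.166
grasp_force: 68.7
```

```bash
python3 -c "
from h import *
st();go([438.2,-290.2,250],-.335)
"
```

```text
{'clock': 4.25, 'eef_pos': [419.799, -161.405, 252.662], 'tcp_rot': [3.135, -0.003, 0.69], 'contact_force': [0.901, -0.27, -0.461], 'opening': 0.166, 'qpos': [-0.37, 0.047, 1.97, -0.0, 1.117, 0.51]}
xyz [-1.356  2.22   0.062] axyz [ 0.04 -0.06  9.79] | rows>= 7.0
```

Call:
drive_tool(
  plan=[
    {"x": -0.17, "y": 0.28, "z": 0, "ax": 0, "ay": 0, "az": 1.2, "hand": 5},
    {"x": -0.34, "y": 0.55, "z": 0, "ax": 0, "ay": 0, "az": 2.4, "hand": 5},
    {"x": -0.51, "y": 0.83, "z": 0, "ax": 0, "ay": 0, "az": 3.7, "hand": 5},
    {"x": -0.68, "y": 1.11, "z": 0, "ax": 0, "ay": 0, "az": 4.9, "hand": 5},
    {"x": -0.85, "y": 1.39, "z": 0, "ax": 0, "ay": 0, "az": 6.1, "hand": 5},
    {"x": -1.02, "y": 1.66, "z": 0, "ax": 0, "ay": 0, "az": 7.3, "hand": 5},
    {"x": -1.19, "y": 1.94, "z": 0, "ax": 0, "ay": 0, "az": 8.6, "hand": 5},
    {"x": -1.36, "y": 2.22, "z": 0.05, "ax": 0, "ay": 0, "az": 9.79, "hand": 5},
  ],
)

```text
clock: 5.05
eef_pos: [435.6, -289.9, 244.9]
tcp_rot: [-3.141, 0.002, -0.341]
contact_force: [0.1, -0.9, -0.9]
opening: 0.169
grasp_force: 68.6
```

Call:
drive_tool(
  plan=[
    {"x": 0, "y": 0, "z": 0, "ax": 0, "ay": 0, "az": 0, "hand": 5},
    {"x": 0, "y": 0, "z": 0, "ax": 0, "ay": 0, "az": 0, "hand": 5},
    {"x": 0, "y": 0, "z": 0, "ax": 0, "ay": 0, "az": 0, "hand": 5},
  ],
)

```text
clock: 5.35
eef_pos: [435.6, -288.7, 245.7]
tcp_rot: [-3.141, 0.001, -0.333]
contact_force: [-0.4, -0.1, -1.3]
opening: 0.167
grasp_force: 68.6
```

```bash
python3 -c "
from h import *
import cv2
st()
s=imaging.grab_frame('side')[:,:,::-1]; t=imaging.grab_frame('top')[:,:,::-1]
cv2.imwrite('side2_raw.png',s);cv2.imwrite('top2_raw.png',t)
a=cv2.resize(s[155:255,235:355],None,fx=3.6,fy=3.6,interpolation=3);b=cv2.resize(t[130:230,255:355],(360,360),interpolation=3)
cv2.imwrite('pics/p2.png',np.hstack([a,b]));print(a.shape,b.shape)
X=np.array(monitor.sense()['eef_pos']);yw=monitor.sense()['tcp_rot'][2];e=np.array([np.cos(yw),np.sin(yw),0])
for L in(15,70):
  P=X+L*e+[0,0,5.7];print(L,P,(proj('side',P)-[235,155])*3.6,(proj('top',P)-[255,130])*3.6+[432,0])
"
```

```text
{'clock': 5.35, 'eef_pos': [435.649, -288.731, 245.663], 'tcp_rot': [-3.141, 0.001, -0.333], 'contact_force': [-0.398, -0.051, -1.268], 'opening': 0.167, 'qpos': [-0.588, 0.18, 1.834, 0.0, 1.129, 1.315]}
(360, 432, 3) (360, 360, 3)
15 [ 450.10926914 -293.74985975  251.79621175] [149.25851683 153.17573549] [717.97920317 326.06426329]
70 [ 502.08426419 -311.73874212  251.79621175] [228.09086629 145.63680851] [741.9425915 256.6533748]
```

View pics/p2.png

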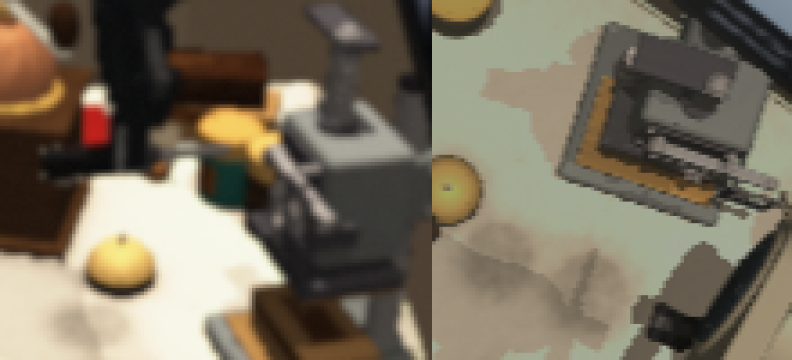

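The rod is held level in front of the press: its handle shows in the side view at (45–150,160), and the top view is hidden by the gripper. I'll find the tip numerically by differencing against the first image.

```bash
python3 -c "
from h import *
import cv2
a=cv2.imread('side0_raw.png').astype(int);b=cv2.imread('side2_raw.png').astype(int)
d=np.abs(a-b).sum(2).astype(np.float32)
X=np.array([435.65,-288.73,245.66]);e=np.array([np.cos(.333),-np.sin(.333),0])
for h in(12,9,6,3,0,-3,-6,-9,-12):
  row=[]
  for L in range(5,96,5):
    p=proj('side',X+L*e+[0,0,h]);row.append(int(cv2.getRectSubPix(d,(1,1),tuple(map(float,p)))[0,0]))
  print(h,row)
"
```

```text
12 [327, 281, 147, 38, 7, 26, 127, 157, 128, 31, 17, 14, 13, 6, 4, 3, 4, 4, 3]
9 [357, 308, 206, 99, 19, 62, 249, 282, 262, 83, 60, 44, 35, 14, 6, 5, 5, 3, 3]
6 [352, 350, 269, 167, 34, 95, 360, 378, 354, 126, 73, 62, 54, 28, 5, 2, 4, 4, 3]
3 [280, 358, 324, 230, 70, 108, 306, 312, 327, 136, 51, 52, 49, 30, 2, 3, 7, 2, 5]
0 [177, 281, 312, 231, 84, 70, 107, 101, 156, 95, 27, 26, 28, 19, 1, 2, 3, 2, 4]
-3 [107, 133, 202, 149, 54, 20, 13, 7, 28, 32, 6, 8, 8, 6, 1, 3, 6, 6, 3]
-6 [95, 43, 73, 55, 18, 3, 4, 5, 5, 5, 1, 1, 1, 2, 1, 2, 5, 4, 3]
-9 [57, 13, 19, 7, 2, 6, 3, 3, 6, 4, 3, 2, 1, 4, 1, 1, 2, 2, 4]
-12 [10, 6, 2, 2, 2, 3, 1, 2, 4, 4, 1, 0, 1, 1, 0, 3, 3, 3, 4]
```

```bash
python3 -c "
from h import *
from scipy.optimize import least_squares
T=lambda u,v:np.array((255+u/4.615,125+v/4.615)); S=lambda u,v:np.array((220+u/4.8,150+v/4.8))
def tri(t,s):
  q=least_squares(lambda X:np.r_[proj('top',X)-t,proj('side',X)-s],[600,-290,200]);print(q.x.round(1),q.fun.round(1))
tri(T(443,257),S(516,297))
tri(T(278,205),S(435,217))
tri(T(163,245),S(348,455))
tri(T(402,217),S(507,243))
a=-.335;c,s=np.cos(a),np.sin(a)
W=lambda q:np.round([629.6+c*q[0]-s*q[1],-287.9+s*q[0]+c*q[1]],1)
for q in[(-40,-83),(-40,20),(-75,75),(-31,-50),(-116,-65)]:print(q,W(q))
go([*W((-116,-65)),240],-.335)
"
```

```text
[ 564.3 -350.7  206.8] [ 0.6 -0.7 -0.8  0.1]
[ 594.7 -250.8  198.6] [ 0.3 -0.4 -0.4  0. ]
[ 588.2 -199.     7.6] [ 0.3 -0.5 -0.5  0. ]
[ 584.8 -321.5  219. ] [-0.   0.   0.1 -0. ]
(-40, -83) [ 564.5 -353.1]
(-40, 20) [ 598.4 -255.9]
(-75, 75) [ 583.4 -192.4]
(-31, -50) [ 583.9 -324.9]
(-116, -65) [ 498.7 -311.1]
xyz [1.332 0.01  0.121] axyz [-0.    0.    0.02] | rows>= 2.0
```

Call:
drive_tool(
  plan=[
    {"x": 0.33, "y": 0, "z": 0.03, "ax": 0, "ay": 0, "az": 0, "hand": 5},
    {"x": 0.67, "y": 0, "z": 0.06, "ax": 0, "ay": 0, "az": 0, "hand": 5},
    {"x": 1.0, "y": 0, "z": 0.1, "ax": 0, "ay": 0, "az": 0, "hand": 5},
    {"x": 1.25, "y": 0, "z": 0.12, "ax": 0, "ay": 0, "az": 0, "hand": 5},
    {"x": 1.33, "y": 0, "z": 0.12, "ax": 0, "ay": 0, "az": 0, "hand": 5},
    {"x": 1.33, "y": 0, "z": 0.12, "ax": 0, "ay": 0, "az": 0, "hand": 5},
    {"x": 1.33, "y": 0, "z": 0.12, "ax": 0, "ay": 0, "az": 0, "hand": 5},
    {"x": 1.33, "y": 0, "z": 0.12, "ax": 0, "ay": 0, "az": 0, "hand": 5},
  ],
)

```text
clock: 6.25
eef_pos: [498.3, -311.2, 240.4]
tcp_rot: [-3.142, 0.0, -0.335]
contact_force: [0.5, -0.4, -0.2]
opening: 0.166
grasp_force: 68.7
```

Call:
drive_tool(
  plan=[
    {"x": 0, "y": 0, "z": 0.04, "ax": 0, "ay": 0, "az": 0, "hand": 5},
    {"x": 0, "y": 0, "z": 0.08, "ax": 0, "ay": 0, "az": 0, "hand": 5},
    {"x": 0, "y": 0, "z": 0.12, "ax": 0, "ay": 0, "az": 0, "hand": 5},
    {"x": 0, "y": 0, "z": 0.16, "ax": 0, "ay": 0, "az": 0, "hand": 5},
    {"x": 0, "y": 0, "z": 0.16, "ax": 0, "ay": 0, "az": 0, "hand": 5},
    {"x": 0, "y": 0, "z": 0.16, "ax": 0, "ay": 0, "az": 0, "hand": 5},
  ],
)

```text
clock: 6.85
eef_pos: [498.9, -311.4, 232.2]
tcp_rot: [-3.142, 0.0, -0.335]
contact_force: [0.0, 0.0, -0.4]
opening: 0.165
grasp_force: 68.7
```

Call:
drive_tool(
  plan=[
    {"x": 0, "y": 0, "z": 0.01, "ax": 0, "ay": 0, "az": 0, "hand": 5},
    {"x": 0, "y": 0, "z": 0.03, "ax": 0, "ay": 0, "az": 0, "hand": 5},
    {"x": 0, "y": 0, "z": 0.05, "ax": 0, "ay": 0, "az": 0, "hand": 5},
    {"x": 0, "y": 0, "z": 0.06, "ax": 0, "ay": 0, "az": 0, "hand": 5},
    {"x": 0, "y": 0, "z": 0.06, "ax": 0, "ay": 0, "az": 0, "hand": 5},
  ],
)

```text
clock: 7.35
eef_pos: [498.9, -311.4, 229.2]
tcp_rot: [-3.142, 0.0, -0.335]
contact_force: [-0.1, 1.1, -0.6]
opening: 0.164
grasp_force: 68.7
```

Call:
drive_tool(
  plan=[
    {"x": 0, "y": 0, "z": 0.01, "ax": 0, "ay": 0, "az": 0, "hand": 5},
    {"x": 0, "y": 0, "z": 0.02, "ax": 0, "ay": 0, "az": 0, "hand": 5},
    {"x": 0, "y": 0, "z": 0.03, "ax": 0, "ay": 0, "az": 0, "hand": 5},
    {"x": 0, "y": 0, "z": 0.04, "ax": 0, "ay": 0, "az": 0, "hand": 5},
    {"x": 0, "y": 0, "z": 0.04, "ax": 0, "ay": 0, "az": 0, "hand": 5},
  ],
)

```text
clock: 7.85
eef_pos: [498.9, -311.4, 227.2]
tcp_rot: [-3.142, 0.0, -0.335]
contact_force: [-1.1, 0.4, -0.5]
opening: 0.165
grasp_force: 68.7
```

Call:
drive_tool(
  plan=[
    {"x": 0, "y": 0, "z": 0.01, "ax": 0, "ay": 0, "az": 0, "hand": 5},
    {"x": 0, "y": 0, "z": 0.02, "ax": 0, "ay": 0, "az": 0, "hand": 5},
    {"x": 0, "y": 0, "z": 0.03, "ax": 0, "ay": 0, "az": 0, "hand": 5},
    {"x": 0, "y": 0, "z": 0.04, "ax": 0, "ay": 0, "az": 0, "hand": 5},
    {"x": 0, "y": 0, "z": 0.04, "ax": 0, "ay": 0, "az": 0, "hand": 5},
  ],
)

```text
clock: 8.35
eef_pos: [498.9, -311.4, 225.2]
tcp_rot: [-3.142, 0.0, -0.335]
contact_force: [0.4, 1.1, -2.0]
opening: 0.165
grasp_force: 68.6
```

```bash
python3 -c "
from h import *
st();print(monitor.sense()['wrist_torque'])"
```

```text
{'clock': 8.35, 'eef_pos': [498.869, -311.385, 225.203], 'tcp_rot': [-3.142, 0.0, -0.335], 'contact_force': [0.352, 1.056, -2.035], 'opening': 0.165, 'qpos': [-0.561, 0.302, 1.721, 0.0, 1.119, 1.345]}
[0.03070077 0.0332338  0.04610057]
```

Call:
drive_tool(
  plan=[
    {"x": 0, "y": 0, "z": 0.01, "ax": 0, "ay": 0, "az": 0, "hand": 5},
    {"x": 0, "y": 0, "z": 0.02, "ax": 0, "ay": 0, "az": 0, "hand": 5},
    {"x": 0, "y": 0, "z": 0.03, "ax": 0, "ay": 0, "az": 0, "hand": 5},
    {"x": 0, "y": 0, "z": 0.04, "ax": 0, "ay": 0, "az": 0, "hand": 5},
    {"x": 0, "y": 0, "z": 0.04, "ax": 0, "ay": 0, "az": 0, "hand": 5},
  ],
)

```text
clock: 8.85
eef_pos: [498.9, -311.4, 223.2]
tcp_rot: [-3.142, 0.0, -0.335]
contact_force: [0.2, 0.5, -0.2]
opening: 0.164
grasp_force: 68.6
```

```bash
python3 -c "
from h import *
print(monitor.sense()['wrist_torque'])"
```

```text
[-0.01015724 -0.00144841 -0.01726575]
```

Call:
drive_tool(
  plan=[
    {"x": 0, "y": 0, "z": 0.01, "ax": 0, "ay": 0, "az": 0, "hand": 5},
    {"x": 0, "y": 0, "z": 0.02, "ax": 0, "ay": 0, "az": 0, "hand": 5},
    {"x": 0, "y": 0, "z": 0.03, "ax": 0, "ay": 0, "az": 0, "hand": 5},
    {"x": 0, "y": 0, "z": 0.04, "ax": 0, "ay": 0, "az": 0, "hand": 5},
    {"x": 0, "y": 0, "z": 0.04, "ax": 0, "ay": 0, "az": 0, "hand": 5},
  ],
)

```text
clock: 9.35
eef_pos: [498.9, -311.4, 221.2]
tcp_rot: [3.142, 0.0, -0.335]
contact_force: [-0.1, 0.1, -0.8]
opening: 0.166
grasp_force: 68.6
```

```bash
python3 -c "
from h import *
print(monitor.sense()['wrist_torque'])"
```

```text
[ 0.01324832 -0.0152006  -0.03948893]
```

Call:
drive_tool(
  plan=[
    {"x": 0, "y": 0, "z": 0.01, "ax": 0, "ay": 0, "az": 0, "hand": 5},
    {"x": 0, "y": 0, "z": 0.02, "ax": 0, "ay": 0, "az": 0, "hand": 5},
    {"x": 0, "y": 0, "z": 0.03, "ax": 0, "ay": 0, "az": 0, "hand": 5},
    {"x": 0, "y": 0, "z": 0.04, "ax": 0, "ay": 0, "az": 0, "hand": 5},
    {"x": 0, "y": 0, "z": 0.04, "ax": 0, "ay": 0, "az": 0, "hand": 5},
  ],
)

```text
clock: 9.85
eef_pos: [498.8, -311.4, 219.2]
tcp_rot: [-3.142, 0.0, -0.335]
contact_force: [-0.5, 0.1, -0.3]
opening: 0.164
grasp_force: 68.6
```

Call:
drive_tool(
  plan=[
    {"x": 0, "y": 0, "z": 0.01, "ax": 0, "ay": 0, "az": 0, "hand": 5},
    {"x": 0, "y": 0, "z": 0.02, "ax": 0, "ay": 0, "az": 0, "hand": 5},
    {"x": 0, "y": 0, "z": 0.03, "ax": 0, "ay": 0, "az": 0, "hand": 5},
    {"x": 0, "y": 0, "z": 0.04, "ax": 0, "ay": 0, "az": 0, "hand": 5},
    {"x": 0, "y": 0, "z": 0.04, "ax": 0, "ay": 0, "az": 0, "hand": 5},
  ],
)

```text
clock: 10.35
eef_pos: [498.8, -311.4, 217.2]
tcp_rot: [-3.142, 0.0, -0.335]
contact_force: [0.1, -0.5, -0.5]
opening: 0.164
grasp_force: 68.6
```

Call:
drive_tool(
  plan=[
    {"x": 0, "y": 0, "z": 0.01, "ax": 0, "ay": 0, "az": 0, "hand": 5},
    {"x": 0, "y": 0, "z": 0.02, "ax": 0, "ay": 0, "az": 0, "hand": 5},
    {"x": 0, "y": 0, "z": 0.03, "ax": 0, "ay": 0, "az": 0, "hand": 5},
    {"x": 0, "y": 0, "z": 0.04, "ax": 0, "ay": 0, "az": 0, "hand": 5},
    {"x": 0, "y": 0, "z": 0.04, "ax": 0, "ay": 0, "az": 0, "hand": 5},
  ],
)

```text
clock: 10.85
eef_pos: [498.9, -311.4, 215.2]
tcp_rot: [-3.142, 0.0, -0.335]
contact_force: [0.8, -0.3, -1.3]
opening: 0.168
grasp_force: 68.6
```

Shank bottom is now about 217 and there is still no contact. I'll check the position in an image before going on.

```bash
python3 -c "
from h import *
import cv2
s=imaging.grab_frame('side')[:,:,::-1];cv2.imwrite('side3_raw.png',s);t=imaging.grab_frame('top')[:,:,::-1];cv2.imwrite('top3_raw.png',t)
X=np.array(monitor.sense()['eef_pos']);e=np.array([np.cos(.335),-np.sin(.335),0])
o=np.array([280,175]);k=8
a=cv2.resize(s[175:245,280:350],None,fx=k,fy=k,interpolation=3)
b=cv2.resize(t[160:210,300:350][:, :24],(240,500),interpolation=3)
for L in(15,70):
  print((proj('side',X+L*e+[0,0,5.7])-o)*k)
cv2.imwrite('pics/p3.png',a)
"
```

```text
[177.13713705 249.74647973]
[345.19133088 232.79363531]
```

View pics/p3.png

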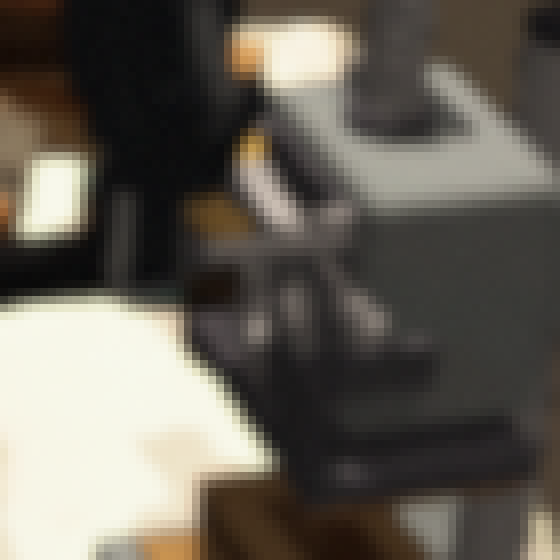

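The side view shows the shank crossing above the pawl at row ~240, with the tip near (347,233) as predicted. It is over the guard, so the head must sit lower. I'll keep lowering.

Call:
drive_tool(
  plan=[
    {"x": 0, "y": 0, "z": 0.01, "ax": 0, "ay": 0, "az": 0, "hand": 5},
    {"x": 0, "y": 0, "z": 0.02, "ax": 0, "ay": 0, "az": 0, "hand": 5},
    {"x": 0, "y": 0, "z": 0.03, "ax": 0, "ay": 0, "az": 0, "hand": 5},
    {"x": 0, "y": 0, "z": 0.04, "ax": 0, "ay": 0, "az": 0, "hand": 5},
    {"x": 0, "y": 0, "z": 0.04, "ax": 0, "ay": 0, "az": 0, "hand": 5},
  ],
)

```text
clock: 11.45
eef_pos: [499.0, -311.5, 213.6]
tcp_rot: [3.141, -0.0, -0.335]
contact_force: [-2.0, 0.3, 3.4]
opening: 0.163
grasp_force: 69.1
```

Contact: about 4 N at TCP z ≈ 213.8, so the bar top is known relative to the rod. The window entry with 2.5 mm of clearance each side is 35.5 mm lower, at TCP z ≈ 178.4. Back off, then down.

Call:
drive_tool(
  plan=[
    {"x": 0, "y": 0, "z": -0.1, "ax": 0, "ay": 0, "az": 0, "hand": 5},
    {"x": 0, "y": 0, "z": -0.2, "ax": 0, "ay": 0, "az": 0, "hand": 5},
    {"x": -0.2, "y": 0, "z": -0.25, "ax": 0, "ay": 0, "az": 0, "hand": 5},
    {"x": -0.6, "y": 0, "z": -0.25, "ax": 0, "ay": 0, "az": 0, "hand": 5},
    {"x": -1.0, "y": 0, "z": -0.25, "ax": 0, "ay": 0, "az": 0, "hand": 5},
    {"x": -1.2, "y": 0, "z": -0.2, "ax": 0, "ay": 0, "az": 0, "hand": 5},
    {"x": -1.2, "y": 0, "z": 0.2, "ax": 0, "ay": 0, "az": 0, "hand": 5},
    {"x": -1.2, "y": 0, "z": 0.5, "ax": 0, "ay": 0, "az": 0, "hand": 5},
  ],
)

```text
clock: 12.25
eef_pos: [441.9, -291.6, 188.1]
tcp_rot: [3.141, -0.001, -0.335]
contact_force: [0.2, -0.3, -0.7]
opening: 0.165
grasp_force: 68.7
```

Call:
drive_tool(
  plan=[
    {"x": 0, "y": 0, "z": 0.18, "ax": 0, "ay": 0, "az": 0, "hand": 5},
    {"x": 0, "y": 0, "z": 0.2, "ax": 0, "ay": 0, "az": 0, "hand": 5},
    {"x": 0, "y": 0, "z": 0.2, "ax": 0, "ay": 0, "az": 0, "hand": 5},
    {"x": 0, "y": 0, "z": 0.2, "ax": 0, "ay": 0, "az": 0, "hand": 5},
  ],
)

```text
clock: 12.65
eef_pos: [442.7, -292.0, 178.9]
tcp_rot: [3.141, -0.001, -0.335]
contact_force: [-0.1, -0.7, -0.7]
opening: 0.165
grasp_force: 68.7
```

```bash
python3 -c "
from h import *
import cv2
s=imaging.grab_frame('side')[:,:,::-1];cv2.imwrite('side4_raw.png',s)
a=cv2.imread('side0_raw.png').astype(int)
d=np.abs(a-s).sum(2).astype(np.float32)
st();X=np.array(monitor.sense()['eef_pos']);e=np.array([np.cos(.335),-np.sin(.335),0])
for h in(12,9,6,3,0,-3,-6):
  print(h,[int(cv2.getRectSubPix(d,(1,1),tuple(map(float,proj('side',X+L*e+[0,0,h]))))[0,0]) for L in range(20,91,5)])
"
```

```text
{'clock': 12.7, 'eef_pos': [442.697, -291.951, 178.951], 'tcp_rot': [3.141, -0.001, -0.335], 'contact_force': [0.013, -0.626, -0.809], 'opening': 0.165, 'qpos': [-0.586, 0.266, 1.887, -0.0, 0.988, 1.32]}
12 [141, 55, 48, 42, 26, 28, 43, 43, 38, 25, 9, 4, 5, 1, 5]
9 [357, 216, 192, 180, 163, 164, 187, 179, 171, 151, 59, 4, 5, 1, 4]
6 [529, 386, 344, 335, 348, 361, 352, 331, 327, 326, 152, 7, 8, 2, 4]
3 [539, 360, 312, 314, 333, 330, 307, 303, 313, 315, 155, 5, 9, 4, 3]
0 [389, 169, 131, 146, 151, 118, 109, 129, 145, 138, 59, 1, 6, 4, 2]
-3 [194, 42, 21, 26, 27, 15, 12, 20, 25, 24, 8, 4, 3, 6, 4]
-6 [58, 7, 5, 2, 2, 3, 4, 4, 2, 2, 3, 4, 3, 5, 7]
```

The tip is 70 mm ahead and level, as modelled. Entering the window slowly.

Call:
drive_tool(
  plan=[
    {"x": 0.3, "y": 0, "z": 0, "ax": 0, "ay": 0, "az": 0, "hand": 5},
    {"x": 0.6, "y": 0, "z": 0, "ax": 0, "ay": 0, "az": 0, "hand": 5},
    {"x": 0.8, "y": 0, "z": 0, "ax": 0, "ay": 0, "az": 0, "hand": 5},
    {"x": 0.86, "y": 0, "z": 0, "ax": 0, "ay": 0, "az": 0, "hand": 5},
    {"x": 0.9, "y": 0, "z": 0, "ax": 0, "ay": 0, "az": 0, "hand": 5},
    {"x": 0.93, "y": 0, "z": 0, "ax": 0, "ay": 0, "az": 0, "hand": 5},
    {"x": 0.95, "y": 0, "z": 0, "ax": 0, "ay": 0, "az": 0, "hand": 5},
  ],
)

```text
clock: 13.4
eef_pos: [486.8, -307.2, 178.3]
tcp_rot: [-3.142, 0.0, -0.335]
contact_force: [-1.0, 0.4, -0.6]
opening: 0.163
grasp_force: 68.7
```

Call:
drive_tool(
  plan=[
    {"x": 0.02, "y": 0, "z": 0, "ax": 0, "ay": 0, "az": 0, "hand": 5},
    {"x": 0.04, "y": 0, "z": 0, "ax": 0, "ay": 0, "az": 0, "hand": 5},
    {"x": 0.06, "y": 0, "z": 0, "ax": 0, "ay": 0, "az": 0, "hand": 5},
  ],
)

```text
clock: 13.7
eef_pos: [489.9, -308.3, 178.3]
tcp_rot: [3.142, -0.0, -0.335]
contact_force: [-0.2, 0.3, -0.8]
opening: 0.168
grasp_force: 68.7
```

Call:
drive_tool(
  plan=[
    {"x": 0.02, "y": 0, "z": 0, "ax": 0, "ay": 0, "az": 0, "hand": 5},
    {"x": 0.04, "y": 0, "z": 0, "ax": 0, "ay": 0, "az": 0, "hand": 5},
  ],
)

```text
clock: 13.9
eef_pos: [491.9, -309.0, 178.3]
tcp_rot: [3.142, -0.0, -0.335]
contact_force: [0.2, -0.7, -1.0]
opening: 0.167
grasp_force: 68.7
```

Call:
drive_tool(
  plan=[
    {"x": 0.02, "y": 0, "z": 0, "ax": 0, "ay": 0, "az": 0, "hand": 5},
    {"x": 0.04, "y": 0, "z": 0, "ax": 0, "ay": 0, "az": 0, "hand": 5},
  ],
)

```text
clock: 14.1
eef_pos: [493.8, -309.6, 178.3]
tcp_rot: [-3.142, 0.0, -0.335]
contact_force: [-0.2, -0.0, -1.2]
opening: 0.164
grasp_force: 68.7
```

Call:
drive_tool(
  plan=[
    {"x": 0.02, "y": 0, "z": 0, "ax": 0, "ay": 0, "az": 0, "hand": 5},
    {"x": 0.05, "y": 0, "z": 0, "ax": 0, "ay": 0, "az": 0, "hand": 5},
  ],
)

```text
clock: 14.3
eef_pos: [496.1, -310.4, 178.3]
tcp_rot: [-3.142, 0.0, -0.335]
contact_force: [-0.2, -0.0, -1.9]
opening: 0.168
grasp_force: 68.7
```

Call:
drive_tool(
  plan=[
    {"x": 0.02, "y": 0, "z": 0, "ax": 0, "ay": 0, "az": 0, "hand": 5},
    {"x": 0.05, "y": 0, "z": 0, "ax": 0, "ay": 0, "az": 0, "hand": 5},
  ],
)

```text
clock: 14.5
eef_pos: [498.5, -311.3, 178.2]
tcp_rot: [-3.142, 0.0, -0.335]
contact_force: [-0.3, 0.0, -1.0]
opening: 0.164
grasp_force: 68.7
```

Call:
drive_tool(
  plan=[
    {"x": 0.02, "y": 0, "z": 0, "ax": 0, "ay": 0, "az": 0, "hand": 5},
    {"x": 0.05, "y": 0, "z": 0, "ax": 0, "ay": 0, "az": 0, "hand": 5},
  ],
)

```text
clock: 14.7
eef_pos: [500.9, -312.1, 178.3]
tcp_rot: [3.142, 0.0, -0.335]
contact_force: [0.2, 0.2, 0.1]
opening: 0.165
grasp_force: 68.7
```

Call:
drive_tool(
  plan=[
    {"x": 0.02, "y": 0, "z": 0, "ax": 0, "ay": 0, "az": 0, "hand": 5},
    {"x": 0.05, "y": 0, "z": 0, "ax": 0, "ay": 0, "az": 0, "hand": 5},
  ],
)

```text
clock: 14.9
eef_pos: [503.2, -312.9, 178.3]
tcp_rot: [-3.142, 0.0, -0.335]
contact_force: [-0.1, -1.2, -0.1]
opening: 0.164
grasp_force: 68.7
```

Call:
drive_tool(
  plan=[
    {"x": 0.03, "y": 0, "z": 0, "ax": 0, "ay": 0, "az": 0, "hand": 5},
    {"x": 0.06, "y": 0, "z": 0, "ax": 0, "ay": 0, "az": 0, "hand": 5},
    {"x": 0.09, "y": 0, "z": 0, "ax": 0, "ay": 0, "az": 0, "hand": 5},
  ],
)

```text
clock: 15.2
eef_pos: [507.5, -314.4, 178.3]
tcp_rot: [-3.142, 0.0, -0.335]
contact_force: [0.4, -0.3, -1.4]
opening: 0.171
grasp_force: 68.7
```

Call:
drive_tool(
  plan=[
    {"x": 0.05, "y": 0, "z": 0, "ax": 0, "ay": 0, "az": 0, "hand": 5},
    {"x": 0.1, "y": 0, "z": 0, "ax": 0, "ay": 0, "az": 0, "hand": 5},
    {"x": 0.15, "y": 0, "z": 0, "ax": 0, "ay": 0, "az": 0, "hand": 5},
    {"x": 0.18, "y": 0, "z": 0, "ax": 0, "ay": 0, "az": 0, "hand": 5},
    {"x": 0.18, "y": 0, "z": 0, "ax": 0, "ay": 0, "az": 0, "hand": 5},
  ],
)

```text
clock: 15.7
eef_pos: [516.1, -317.4, 178.2]
tcp_rot: [3.142, -0.0, -0.335]
contact_force: [0.2, -0.3, -0.5]
opening: 0.168
grasp_force: 68.7
```

Call:
drive_tool(
  plan=[
    {"x": 0, "y": 0, "z": -0.03, "ax": 0, "ay": 0, "az": 0, "hand": 5},
    {"x": 0, "y": 0, "z": -0.06, "ax": 0, "ay": 0, "az": 0, "hand": 5},
    {"x": 0, "y": 0, "z": -0.09, "ax": 0, "ay": 0, "az": 0, "hand": 5},
    {"x": 0, "y": 0, "z": -0.12, "ax": 0, "ay": 0, "az": 0, "hand": 5},
    {"x": 0, "y": 0, "z": -0.12, "ax": 0, "ay": 0, "az": 0, "hand": 5},
  ],
)

```text
clock: 16.2
eef_pos: [515.7, -317.3, 184.3]
tcp_rot: [3.142, 0.0, -0.335]
contact_force: [-0.3, -0.9, -3.7]
opening: 0.166
grasp_force: 68.3
```

Call:
drive_tool(
  plan=[
    {"x": 0, "y": 0, "z": -0.03, "ax": 0, "ay": 0, "az": 0, "hand": 5},
    {"x": 0, "y": 0, "z": -0.05, "ax": 0, "ay": 0, "az": 0, "hand": 5},
    {"x": 0, "y": 0, "z": -0.08, "ax": 0, "ay": 0, "az": 0, "hand": 5},
    {"x": 0, "y": 0, "z": -0.08, "ax": 0, "ay": 0, "az": 0, "hand": 5},
  ],
)

```text
clock: 16.6
eef_pos: [515.8, -317.3, 188.4]
tcp_rot: [-3.142, 0.0, -0.335]
contact_force: [-1.2, -0.1, -4.2]
opening: 0.166
grasp_force: 68.3
```

Call:
drive_tool(
  plan=[
    {"x": 0, "y": 0, "z": -0.02, "ax": 0, "ay": 0, "az": 0, "hand": 5},
    {"x": 0, "y": 0, "z": -0.04, "ax": 0, "ay": 0, "az": 0, "hand": 5},
    {"x": 0, "y": 0, "z": -0.04, "ax": 0, "ay": 0, "az": 0, "hand": 5},
  ],
)

```text
clock: 16.9
eef_pos: [515.8, -317.2, 190.4]
tcp_rot: [-3.141, 0.0, -0.335]
contact_force: [-1.6, 0.8, -5.1]
opening: 0.166
grasp_force: 68.3
```

```bash
cat > pl.py <<'E'
from h import *
import cv2
# ram T-handle/plate drop: compare side image columns through the T-handle with the reference
s=imaging.grab_frame('side')[:,:,::-1].copy();cv2.imwrite('side_now.png',s)
a=cv2.imread('side4_raw.png')
tp=a[152:172,318:342]
res=cv2.matchTemplate(s[145:235,305:355],tp,cv2.TM_CCOEFF_NORMED)
_,v,_,l=cv2.minMaxLoc(res);print('handle match',round(v,3),'shift px',l[0]+305-318,l[1]+145-152);st()
E
python3 pl.py
```

```text
handle match 0.765 shift px 1 0
{'clock': 16.95, 'eef_pos': [515.789, -317.233, 190.278], 'tcp_rot': [-3.141, 0.0, -0.335], 'contact_force': [-1.39, 0.391, -3.333], 'opening': 0.168, 'qpos': [-0.554, 0.364, 1.715, 0.0, 1.062, 1.352]}
```

Call:
drive_tool(
  plan=[
    {"x": 0, "y": 0, "z": -0.01, "ax": 0, "ay": 0, "az": 0, "hand": 5},
    {"x": 0, "y": 0, "z": -0.02, "ax": 0, "ay": 0, "az": 0, "hand": 5},
    {"x": 0, "y": 0, "z": -0.02, "ax": 0, "ay": 0, "az": 0, "hand": 5},
  ],
)

```text
clock: 17.25
eef_pos: [515.8, -317.2, 191.3]
tcp_rot: [-3.141, 0.0, -0.335]
contact_force: [-0.8, 1.2, -3.6]
opening: 0.169
grasp_force: 68.3
```

```bash
python3 pl.py
```

```text
handle match 0.767 shift px 1 0
{'clock': 17.3, 'eef_pos': [515.84, -317.219, 191.239], 'tcp_rot': [-3.141, 0.0, -0.335], 'contact_force': [-1.294, 0.515, -4.208], 'opening': 0.168, 'qpos': [-0.554, 0.363, 1.714, 0.0, 1.064, 1.352]}
```

Call:
drive_tool(
  plan=[
    {"x": 0, "y": 0, "z": -0.01, "ax": 0, "ay": 0, "az": 0, "hand": 5},
    {"x": 0, "y": 0, "z": -0.02, "ax": 0, "ay": 0, "az": 0, "hand": 5},
    {"x": 0, "y": 0, "z": -0.02, "ax": 0, "ay": 0, "az": 0, "hand": 5},
  ],
)

```text
clock: 17.6
eef_pos: [515.9, -317.3, 192.3]
tcp_rot: [-3.142, 0.0, -0.335]
contact_force: [-1.9, 2.3, -3.6]
opening: 0.168
grasp_force: 68.3
```

```bash
python3 pl.py
```

```text
handle match 0.763 shift px 1 0
{'clock': 17.65, 'eef_pos': [515.88, -317.242, 192.3], 'tcp_rot': [-3.142, 0.0, -0.335], 'contact_force': [-1.588, 1.671, -4.745], 'opening': 0.167, 'qpos': [-0.554, 0.362, 1.713, 0.0, 1.066, 1.352]}
```

Call:
drive_tool(
  plan=[
    {"x": 0, "y": 0, "z": -0.01, "ax": 0, "ay": 0, "az": 0, "hand": 5},
    {"x": 0, "y": 0, "z": -0.02, "ax": 0, "ay": 0, "az": 0, "hand": 5},
    {"x": 0, "y": 0, "z": -0.02, "ax": 0, "ay": 0, "az": 0, "hand": 5},
  ],
)

```text
clock: 17.95
eef_pos: [516.1, -317.5, 193.5]
tcp_rot: [3.141, -0.0, -0.335]
contact_force: [-1.7, 0.9, -3.3]
opening: 0.163
grasp_force: 68.4
```

```bash
python3 pl.py
```

```text
handle match 0.739 shift px 0 0
{'clock': 18.0, 'eef_pos': [516.091, -317.46, 193.472], 'tcp_rot': [3.141, -0.001, -0.335], 'contact_force': [-0.917, 1.071, -3.687], 'opening': 0.168, 'qpos': [-0.554, 0.361, 1.712, -0.0, 1.068, 1.352]}
```

Call:
drive_tool(
  plan=[
    {"x": 0, "y": 0, "z": 0, "ax": 0, "ay": 0, "az": 0, "hand": 5},
    {"x": 0, "y": 0, "z": 0, "ax": 0, "ay": 0, "az": 0, "hand": 5},
    {"x": 0, "y": 0, "z": 0, "ax": 0, "ay": 0, "az": 0, "hand": 5},
  ],
)

```text
clock: 18.3
eef_pos: [516.0, -317.4, 193.4]
tcp_rot: [3.142, -0.0, -0.335]
contact_force: [0.1, 0.2, -3.4]
opening: 0.168
grasp_force: 68.4
```

```bash
python3 pl.py
```

```text
handle match 0.745 shift px 0 2
{'clock': 18.35, 'eef_pos': [516.058, -317.445, 193.375], 'tcp_rot': [3.141, -0.0, -0.335], 'contact_force': [-0.71, 0.638, -3.519], 'opening': 0.166, 'qpos': [-0.554, 0.361, 1.712, -0.0, 1.068, 1.352]}
```

The plate is sinking: 2 px down in 0.35 s, with about 3 N on the pawl. Holding.

Call:
drive_tool(
  plan=[
    {"x": 0, "y": 0, "z": -0.01, "ax": 0, "ay": 0, "az": 0, "hand": 5},
    {"x": 0, "y": 0, "z": -0.01, "ax": 0, "ay": 0, "az": 0, "hand": 5},
    {"x": 0, "y": 0, "z": -0.01, "ax": 0, "ay": 0, "az": 0, "hand": 5},
    {"x": 0, "y": 0, "z": -0.01, "ax": 0, "ay": 0, "az": 0, "hand": 5},
    {"x": 0, "y": 0, "z": -0.01, "ax": 0, "ay": 0, "az": 0, "hand": 5},
    {"x": 0, "y": 0, "z": -0.01, "ax": 0, "ay": 0, "az": 0, "hand": 5},
    {"x": 0, "y": 0, "z": -0.01, "ax": 0, "ay": 0, "az": 0, "hand": 5},
    {"x": 0, "y": 0, "z": -0.01, "ax": 0, "ay": 0, "az": 0, "hand": 5},
  ],
)

```text
clock: 19.15
eef_pos: [516.0, -317.4, 193.8]
tcp_rot: [3.142, -0.0, -0.335]
contact_force: [0.7, 0.8, -2.9]
opening: 0.169
grasp_force: 68.4
```

```bash
python3 pl.py
```

```text
handle match 0.681 shift px -1 6
{'clock': 19.2, 'eef_pos': [515.969, -317.369, 193.824], 'tcp_rot': [3.142, -0.0, -0.335], 'contact_force': [0.661, 0.171, -4.399], 'opening': 0.165, 'qpos': [-0.554, 0.361, 1.712, 0.0, 1.069, 1.352]}
```

Call:
drive_tool(
  plan=[
    {"x": 0, "y": 0, "z": 0, "ax": 0, "ay": 0, "az": 0, "hand": 5},
    {"x": 0, "y": 0, "z": 0, "ax": 0, "ay": 0, "az": 0, "hand": 5},
    {"x": 0, "y": 0, "z": 0, "ax": 0, "ay": 0, "az": 0, "hand": 5},
    {"x": 0, "y": 0, "z": 0, "ax": 0, "ay": 0, "az": 0, "hand": 5},
    {"x": 0, "y": 0, "z": 0, "ax": 0, "ay": 0, "az": 0, "hand": 5},
    {"x": 0, "y": 0, "z": 0, "ax": 0, "ay": 0, "az": 0, "hand": 5},
    {"x": 0, "y": 0, "z": 0, "ax": 0, "ay": 0, "az": 0, "hand": 5},
    {"x": 0, "y": 0, "z": 0, "ax": 0, "ay": 0, "az": 0, "hand": 5},
  ],
)

```text
clock: 20.0
eef_pos: [515.9, -317.3, 193.8]
tcp_rot: [3.142, -0.0, -0.335]
contact_force: [2.5, -0.2, -3.6]
opening: 0.166
grasp_force: 68.4
```

```bash
python3 pl.py
```

```text
handle match 0.524 shift px -12 18
{'clock': 20.05, 'eef_pos': [515.937, -317.363, 193.807], 'tcp_rot': [3.142, -0.0, -0.335], 'contact_force': [1.152, 0.26, -3.023], 'opening': 0.168, 'qpos': [-0.554, 0.361, 1.712, -0.0, 1.069, 1.352]}
```

Call:
drive_tool(
  plan=[
    {"x": 0, "y": 0, "z": 0, "ax": 0, "ay": 0, "az": 0, "hand": 5},
    {"x": 0, "y": 0, "z": 0, "ax": 0, "ay": 0, "az": 0, "hand": 5},
    {"x": 0, "y": 0, "z": 0, "ax": 0, "ay": 0, "az": 0, "hand": 5},
    {"x": 0, "y": 0, "z": 0, "ax": 0, "ay": 0, "az": 0, "hand": 5},
    {"x": 0, "y": 0, "z": 0, "ax": 0, "ay": 0, "az": 0, "hand": 5},
    {"x": 0, "y": 0, "z": 0, "ax": 0, "ay": 0, "az": 0, "hand": 5},
    {"x": 0, "y": 0, "z": 0, "ax": 0, "ay": 0, "az": 0, "hand": 5},
    {"x": 0, "y": 0, "z": 0, "ax": 0, "ay": 0, "az": 0, "hand": 5},
  ],
)

```text
clock: 20.85
eef_pos: [515.9, -317.3, 193.8]
tcp_rot: [3.142, 0.0, -0.335]
contact_force: [1.0, -0.4, -3.5]
opening: 0.166
grasp_force: 68.4
```

```bash
python3 pl.py
```

```text
handle match 0.532 shift px 11 32
{'clock': 20.9, 'eef_pos': [515.896, -317.341, 193.777], 'tcp_rot': [3.142, -0.0, -0.335], 'contact_force': [0.749, 0.431, -4.044], 'opening': 0.165, 'qpos': [-0.554, 0.361, 1.712, -0.0, 1.069, 1.352]}
```

Call:
drive_tool(
  plan=[
    {"x": 0, "y": 0, "z": 0, "ax": 0, "ay": 0, "az": 0, "hand": 5},
    {"x": 0, "y": 0, "z": 0, "ax": 0, "ay": 0, "az": 0, "hand": 5},
    {"x": 0, "y": 0, "z": 0, "ax": 0, "ay": 0, "az": 0, "hand": 5},
    {"x": 0, "y": 0, "z": 0, "ax": 0, "ay": 0, "az": 0, "hand": 5},
    {"x": 0, "y": 0, "z": 0, "ax": 0, "ay": 0, "az": 0, "hand": 5},
    {"x": 0, "y": 0, "z": 0, "ax": 0, "ay": 0, "az": 0, "hand": 5},
    {"x": 0, "y": 0, "z": 0, "ax": 0, "ay": 0, "az": 0, "hand": 5},
    {"x": 0, "y": 0, "z": 0, "ax": 0, "ay": 0, "az": 0, "hand": 5},
  ],
)

```text
clock: 21.7
eef_pos: [515.9, -317.3, 193.8]
tcp_rot: [-3.142, 0.0, -0.335]
contact_force: [0.6, -0.1, -3.8]
opening: 0.168
grasp_force: 68.4
```

```bash
python3 pl.py
```

```text
handle match 0.547 shift px 11 32
{'clock': 21.75, 'eef_pos': [515.894, -317.328, 193.799], 'tcp_rot': [3.142, 0.0, -0.335], 'contact_force': [0.934, -0.066, -3.141], 'opening': 0.165, 'qpos': [-0.554, 0.361, 1.712, -0.0, 1.069, 1.352]}
```

```bash
cp side_now.png sA.png
```

Call:
drive_tool(
  plan=[
    {"x": 0, "y": 0, "z": 0, "ax": 0, "ay": 0, "az": 0, "hand": 5},
    {"x": 0, "y": 0, "z": 0, "ax": 0, "ay": 0, "az": 0, "hand": 5},
    {"x": 0, "y": 0, "z": 0, "ax": 0, "ay": 0, "az": 0, "hand": 5},
    {"x": 0, "y": 0, "z": 0, "ax": 0, "ay": 0, "az": 0, "hand": 5},
    {"x": 0, "y": 0, "z": 0, "ax": 0, "ay": 0, "az": 0, "hand": 5},
    {"x": 0, "y": 0, "z": 0, "ax": 0, "ay": 0, "az": 0, "hand": 5},
    {"x": 0, "y": 0, "z": 0, "ax": 0, "ay": 0, "az": 0, "hand": 5},
    {"x": 0, "y": 0, "z": 0, "ax": 0, "ay": 0, "az": 0, "hand": 5},
  ],
)

```text
clock: 22.55
eef_pos: [515.9, -317.4, 193.8]
tcp_rot: [3.142, 0.0, -0.335]
contact_force: [1.5, 0.5, -3.3]
opening: 0.166
grasp_force: 68.4
```

```bash
python3 pl.py; python3 -c "
import cv2,numpy as np
a=cv2.imread('sA.png').astype(int);b=cv2.imread('side_now.png').astype(int)
d=np.abs(a-b).sum(2)[140:290,290:365];print(d.max(),(d>40).sum(),np.argwhere(d>40).mean(0) if (d>40).any() else '')
im=cv2.imread('side_now.png')[140:270,280:365]
o=cv2.imread('side0_raw.png')[140:270,280:365]
cv2.imwrite('pics/p4.png',cv2.resize(np.hstack([o,im]),None,fx=4.5,fy=4.5,interpolation=3))"
```

```text
handle match 0.548 shift px 11 32
{'clock': 22.6, 'eef_pos': [515.906, -317.338, 193.81], 'tcp_rot': [3.142, -0.0, -0.335], 'contact_force': [1.499, 0.259, -3.703], 'opening': 0.167, 'qpos': [-0.554, 0.361, 1.712, -0.0, 1.069, 1.352]}
10 0
```

View pics/p4.png

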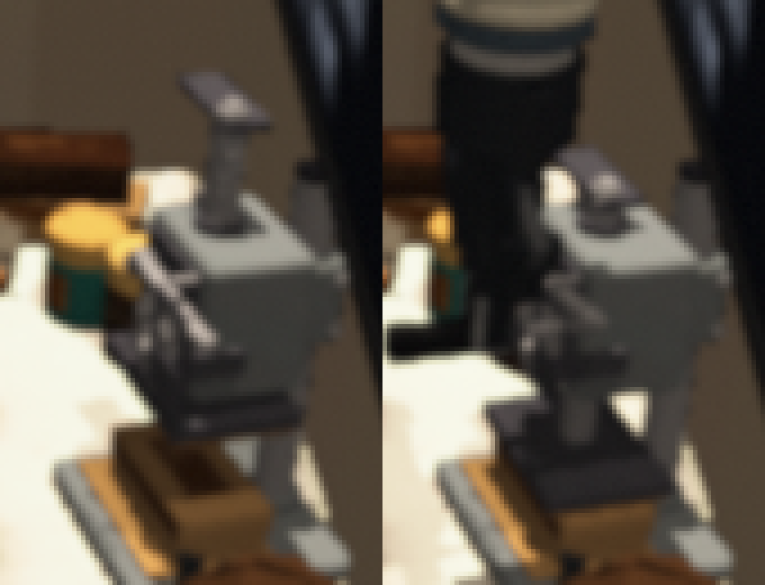

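The right-hand frame shows the plate resting on the box, plate edge at about (610,490), and nothing moved between frames. Now I'll lower the pawl and withdraw.

Call:
drive_tool(
  plan=[
    {"x": 0, "y": 0, "z": 0.06, "ax": 0, "ay": 0, "az": 0, "hand": 5},
    {"x": 0, "y": 0, "z": 0.13, "ax": 0, "ay": 0, "az": 0, "hand": 5},
    {"x": 0, "y": 0, "z": 0.2, "ax": 0, "ay": 0, "az": 0, "hand": 5},
    {"x": 0, "y": 0, "z": 0.26, "ax": 0, "ay": 0, "az": 0, "hand": 5},
    {"x": 0, "y": 0, "z": 0.3, "ax": 0, "ay": 0, "az": 0, "hand": 5},
    {"x": 0, "y": 0, "z": 0.31, "ax": 0, "ay": 0, "az": 0, "hand": 5},
    {"x": 0, "y": 0, "z": 0.31, "ax": 0, "ay": 0, "az": 0, "hand": 5},
  ],
)

```text
clock: 23.3
eef_pos: [515.9, -317.3, 178.3]
tcp_rot: [-3.142, -0.0, -0.335]
contact_force: [0.2, 0.5, -1.2]
opening: 0.167
grasp_force: 68.8
```

Call:
drive_tool(
  plan=[
    {"x": -0.2, "y": 0, "z": 0, "ax": 0, "ay": 0, "az": 0, "hand": 5},
    {"x": -0.5, "y": 0, "z": 0, "ax": 0, "ay": 0, "az": 0, "hand": 5},
    {"x": -0.9, "y": 0, "z": 0, "ax": 0, "ay": 0, "az": 0, "hand": 5},
    {"x": -1.3, "y": 0, "z": 0, "ax": 0, "ay": 0, "az": 0, "hand": 5},
    {"x": -1.7, "y": 0, "z": 0, "ax": 0, "ay": 0, "az": 0, "hand": 5},
    {"x": -2.0, "y": 0, "z": 0, "ax": 0, "ay": 0, "az": 0, "hand": 5},
    {"x": -2.0, "y": 0, "z": 0, "ax": 0, "ay": 0, "az": 0, "hand": 5},
  ],
)

```text
clock: 24.0
eef_pos: [419.5, -283.6, 178.4]
tcp_rot: [-3.141, 0.001, -0.336]
contact_force: [-0.0, -0.3, -0.9]
opening: 0.169
grasp_force: 68.8
```

```bash
python3 -c "
from h import *
st();go([418.2,-160.7,60],.69)"
```

```text
{'clock': 24.0, 'eef_pos': [419.501, -283.614, 178.354], 'tcp_rot': [-3.141, 0.001, -0.336], 'contact_force': [-0.027, -0.313, -0.883], 'opening': 0.169, 'qpos': [-0.597, 0.232, 1.935, -0.0, 0.976, 1.309]}
xyz [-0.831 -2.312  2.368] axyz [-0.01  0.01 -9.79] | rows>= 7.0
```

Call:
drive_tool(
  plan=[
    {"x": -0.1, "y": -0.29, "z": 0.2, "ax": 0, "ay": 0, "az": -1.2, "hand": 5},
    {"x": -0.2, "y": -0.58, "z": 0.5, "ax": 0, "ay": 0, "az": -2.4, "hand": 5},
    {"x": -0.31, "y": -0.87, "z": 0.8, "ax": 0, "ay": 0, "az": -3.7, "hand": 5},
    {"x": -0.42, "y": -1.16, "z": 1.1, "ax": 0, "ay": 0, "az": -4.9, "hand": 5},
    {"x": -0.52, "y": -1.45, "z": 1.4, "ax": 0, "ay": 0, "az": -6.1, "hand": 5},
    {"x": -0.62, "y": -1.74, "z": 1.7, "ax": 0, "ay": 0, "az": -7.3, "hand": 5},
    {"x": -0.73, "y": -2.02, "z": 2.0, "ax": 0, "ay": 0, "az": -8.6, "hand": 5},
    {"x": -0.83, "y": -2.31, "z": 2.37, "ax": 0, "ay": 0, "az": -9.79, "hand": 5},
  ],
)

```text
clock: 24.8
eef_pos: [421.6, -161.6, 59.7]
tcp_rot: [3.14, -0.001, 0.696]
contact_force: [0.3, -0.6, -1.6]
opening: 0.169
grasp_force: 68.8
```

Call:
drive_tool(
  plan=[
    {"x": 0, "y": 0, "z": 0.3, "ax": 0, "ay": 0, "az": 0, "hand": 5},
    {"x": 0, "y": 0, "z": 0.5, "ax": 0, "ay": 0, "az": 0, "hand": 5},
    {"x": 0, "y": 0, "z": 0.5, "ax": 0, "ay": 0, "az": 0, "hand": 5},
    {"x": 0, "y": 0, "z": 0.5, "ax": 0, "ay": 0, "az": 0, "hand": 5},
  ],
)

```text
clock: 25.2
eef_pos: [420.8, -162.1, 35.0]
tcp_rot: [3.141, -0.0, 0.689]
contact_force: [-0.6, -0.4, -0.7]
opening: 0.165
grasp_force: 68.8
```

```bash
python3 -c "
from h import *
st();go([418.2,-160.7,5],.69)"
```

```text
{'clock': 25.2, 'eef_pos': [420.773, -162.1, 34.99], 'tcp_rot': [3.141, -0.0, 0.689], 'contact_force': [-0.638, -0.394, -0.657], 'opening': 0.165, 'qpos': [-0.371, 0.396, 2.144, 0.0, 0.602, 0.51]}
xyz [-0.022 -0.055  0.6  ] axyz [ 0.   -0.   -0.01] | rows>= 1.0
```

Call:
drive_tool(
  plan=[
    {"x": 0, "y": 0, "z": 0.2, "ax": 0, "ay": 0, "az": 0, "hand": 5},
    {"x": 0, "y": 0, "z": 0.4, "ax": 0, "ay": 0, "az": 0, "hand": 5},
    {"x": 0, "y": 0, "z": 0.52, "ax": 0, "ay": 0, "az": 0, "hand": 5},
    {"x": 0, "y": 0, "z": 0.58, "ax": 0, "ay": 0, "az": 0, "hand": 5},
    {"x": 0, "y": 0, "z": 0.6, "ax": 0, "ay": 0, "az": 0, "hand": 5},
    {"x": 0, "y": 0, "z": 0.6, "ax": 0, "ay": 0, "az": 0, "hand": 5},
  ],
)

```text
clock: 25.8
eef_pos: [420.1, -161.7, 4.7]
tcp_rot: [-3.141, 0.0, 0.69]
contact_force: [-0.2, 0.4, -1.5]
opening: 0.164
grasp_force: 69.0
```

Call:
drive_tool(
  plan=[
    {"x": 0, "y": 0, "z": 0, "ax": 0, "ay": 0, "az": 0, "hand": 45},
    {"x": 0, "y": 0, "z": 0, "ax": 0, "ay": 0, "az": 0, "hand": 45},
    {"x": 0, "y": 0, "z": 0, "ax": 0, "ay": 0, "az": 0, "hand": 45},
    {"x": 0, "y": 0, "z": 0, "ax": 0, "ay": 0, "az": 0, "hand": 45},
    {"x": 0, "y": 0, "z": -0.5, "ax": 0, "ay": 0, "az": 0, "hand": 45},
    {"x": 0, "y": 0, "z": -1.3, "ax": 0, "ay": 0, "az": 0, "hand": 45},
    {"x": 0, "y": 0, "z": -2.2, "ax": 0, "ay": 0, "az": 0, "hand": 45},
    {"x": 0, "y": 0, "z": -3.0, "ax": 0, "ay": 0, "az": 0, "hand": 45},
  ],
)

```text
clock: 26.6
eef_pos: [420.1, -161.6, 156.7]
tcp_rot: [3.141, -0.0, 0.69]
contact_force: [0.5, -0.1, 0.1]
opening: 0.526
grasp_force: 0.0
```

Call:
drive_tool(
  plan=[
    {"x": -0.8, "y": 0.5, "z": 0, "ax": 0, "ay": 0, "az": 0, "hand": 45},
    {"x": -1.5, "y": -0.8, "z": -0.5, "ax": 0, "ay": 0, "az": 0, "hand": 45},
    {"x": -1.5, "y": -1.7, "z": -0.8, "ax": 0, "ay": 0, "az": 0, "hand": 45},
    {"x": -1.5, "y": -2.5, "z": -0.8, "ax": 0, "ay": 0, "az": 0, "hand": 45},
    {"x": -1.5, "y": -3.3, "z": -0.8, "ax": 0, "ay": 0, "az": 0, "hand": 45},
    {"x": -1.5, "y": -3.3, "z": -0.8, "ax": 0, "ay": 0, "az": 0, "hand": 45},
  ],
)

```text
clock: 27.2
eef_pos: [252.9, -79.4, 194.1]
tcp_rot: [-3.139, 0.001, 0.691]
contact_force: [-0.4, -0.8, 0.5]
opening: 0.53
grasp_force: 0.0
```

```bash
python3 -c "
from h import *
import cv2
st()
s=imaging.grab_frame('side')[:,:,::-1];t=imaging.grab_frame('top')[:,:,::-1]
a=cv2.resize(s[140:280,210:370],(457,400),interpolation=3);b=cv2.resize(t[125:255,255:365],(338,400),interpolation=3)
cv2.imwrite('pics/end.png',np.hstack([a,b]))"
```

```text
{'clock': 27.2, 'eef_pos': [252.878, -79.35, 194.112], 'tcp_rot': [-3.139, 0.001, 0.691], 'contact_force': [-0.421, -0.751, 0.523], 'opening': 0.53, 'qpos': [-0.311, -0.217, 2.347, 0.001, 1.013, 0.569]}
```

View pics/end.png

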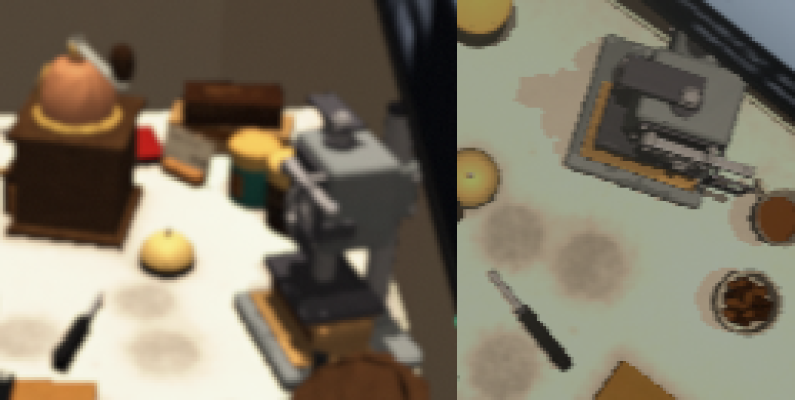

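The rod lies flat at top (530,320), the plate rests on the box at side (320,290), and the pawl is back down. Nothing else has moved, so I'm handing in.

```bash
python3 -c "
from rig import r
print(r.sign_off())"
```

```text
the job is handed in; nothing more can be done
None
```

The plate is down on the gift box, the pawl has sprung back into the wheel, and the rod lies on the counter where it started, well clear of the press; the job was handed in at about 27 s with no verdict returned.

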